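Film a gliding shot with a desk camera slider

TASK

Film a gliding shot with the camera slider: with the fingers between its two sprung push plates, push the camera carriage towards the end with the mark so that it glides past the potted succulent by itself, untouched, at about 15 to 20 cm/s. Then brake it through the plates so that it comes to rest with its pointer at the steel mark post, without ever striking an end stop. Only push, gently, never grip or squeeze the carriage, leave the other things alone, and finish with the hand clear and the carriage standing still.

Things in the scene. Friction and masses are not known exactly. Their poses are not given: they have to be found in the camera images.
- rail: Camera slider fixed on the desk: aluminium rail 820 mm long, 60 mm wide, top 50 mm above the desk. Origin: its middle, at desk height. +y runs along the rail in the direction of the shot (towards the mark), +x to the far side, away from the robot. Steel stops at both ends: the carriage strikes them with its origin at y = -230 or +230 mm in this frame.
- carriage: Black carriage on ball bearings, slides along the rail's y; friction about 0.05 N, hardly any damping; nominal mass 2.0 kg in all (hidden: 1.5 to 2.6). Starts near the -y stop. Deck 310 (y) x 170 mm (x), top 68 mm above the desk; camera on its far half, its back at x = +39, top 155 mm above the desk. Origin: deck's middle, on the rail's centre line, at desk height; axes as the rail's.
- plate_lead (a joint): Spring travel of the leading (+y) push plate: 0 at rest, up to 0.050 m as it is pushed to +y. 25 N/m, no preload, almost undamped: pushed in by d it drives the carriage to +y with 25 N/m x d. Aluminium plate, 40 g, facing inwards, 50 mm wide (x), 72 to 127 mm above the desk, centred at x = -45 mm of the carriage; inner face at rest at y = +85 mm of the carriage.
- plate_trail (a joint): The same for the trailing (-y) push plate: inner face at rest at y = -85 mm of the carriage; 0 at rest, up to 0.050 m as it is pushed to -y; 25 N/m. Pushing it brakes the carriage (drives it to -y). Free gap between the plates 170 mm. Both plates meet a hard end at 0.050 m: avoid it, it knocks the carriage (over 10 N).
- gap (a point): Middle of the gap between the push plates, on the carriage at x = -45, y = 0, z = 90 mm. The tips of the shut fingers belong here (10 to 30 mm above the deck) and can move 60 mm and more either way before they touch a plate.
- lens (a point): Centre of the camera's lens, on the carriage at x = +110, y = 0, z = 108 mm. The camera looks to the far side (+x).
- index (a point): Tip of the small aluminium pointer on the far edge of the carriage's deck, at x = +112, y = +120, z = 66 mm of the carriage.
- mark: Steel mark post, fixed beyond the rail: foot 50 x 36 mm, post 66 mm high with a nib towards the rail. Origin: on the desk at the rail-side edge of its foot, 120 mm to the far side of the rail's centre line; axes as the rail's. The pointer is at the mark when index has y = 0 in this frame. The stop is struck 45 to 95 mm beyond that.
- pot: Subject of the shot: succulent in a terracotta pot 74 mm across, 66 mm high plus leaves, loose on the desk on the far side of the rail. Origin: centre of its underside; axes as the rail's. The camera passes it when lens has y = 0 in this frame, 125 to 215 mm before the mark is reached.
- phone: Bystander: phone lying on the desk, 75 x 155 x 9 mm; origin at its underside's centre.
- pen: Bystander: black pen, 150 mm long, 10 mm thick, lying on a notebook 14 mm high; origin at its underside's centre.
- mug: Bystander: white mug, 82 mm across, 92 mm high; origin at its underside's centre.
- spare_lens: Bystander: spare camera lens standing upright, 68 mm across, 70 mm high; origin at its underside's centre.
- lens_cap: Bystander: round lens cap, 60 mm across, 8 mm high; origin at its underside's centre.
- tape: Bystander: roll of tape lying flat, 90 mm across, 24 mm high; origin at its underside's centre.
There are look-alikes about, which are no part of the job. There is more than one size of the mark; the one meant has the size given above.

How it is judged:
By the outcome, as a careful person would: the job done as asked, in the order asked, and still so for the second after the job is handed in, with the robot touching nothing.
It also fails if it takes over 38 s, if anything falls off the work surface, if the arm or the gripper's body presses on something with over 40 N, if the wrist force passes 120 N, or if a joint passes its speed limit or range.

ROBOT

A 6-joint arm with a two-finger parallel gripper is mounted at the origin on the work surface. World frame = base frame: x ahead of the robot, y to its left, z up, the work surface at z = 0. Lengths are in m, angles in rad, forces in N, time in s.
With the tool pointing down it reaches from about 0.35 to 0.725 m from the base axis. Payload 4.3 kg.
Tool frame: the origin (TCP) lies midway between the tips of the shut fingers; the grasp point (between the pads) lies 19 mm behind it; z points along the fingers, y is the line along which they close (so a half turn about z gives the same grasp; the last joint's range is limited). The gripper opens to 85 mm and grips with 20 to 120 N. Pads are 22 mm wide; open, the fingers measure 114 mm over their backs; the gripper's body (76 mm by 85 mm) begins 54 mm behind the grasp point. The pads swing forward as they close: fully open they stand 13 mm farther back than shut.
Start: joints at [-1.292, 0.377, 0.081, 1.274, 0, 1.46], TCP at [0.218, -0.532, 0.197] pointing down, gripper open.
Joint ranges: [-2.72, 2.72], [-0.84, 1.66], [-1.02, 1.22], [-1.77, 2.12], [-1.37, 1.28], [-3.14, 3.14]. Speed limits (rad/s): [2.57, 2.57, 3.14, 3.14, 3.14, 3.14].

INTERFACE

Orientations are given as a unit quaternion [w, x, y, z].
In Python, from cell import bot gives the robot as it stands.
- The arm moves only by the tool arm_command, never from a script. Its argument "increments" is one flat list of numbers, 7 for each row, row after row: the shift along the tool's x, y, z as a fraction of full scale, then the turn, a rotation vector about the tool's x, y, z as a fraction of full scale, then the opening, from 0 (shut) to 1 (fully open). A call has 1 to 10 rows; each row shifts and turns the commanded pose from where the row before left it, along the tool's axes as they then stand; what a row does not reach is not made up. Full scale, the value 1, is 0.25 m for a shift and 45 degrees for a turn. A row lasts 1/10 s, in which the tool goes at most 50 mm and 8.59 degrees, less where a joint would pass 70% of its speed; a pose out of reach is approached as far as the arm can. A call with a number of a shift or a turn outside -1 to 1 is refused whole. A call with a gripper value outside its range is refused whole. The fingers move at their own pace and stop on an object; "grip_force" is the grip in N (left out, the last holds). Time passes only in rows, so rows that do not move let the fingers close. It gives the time, the measured TCP pose, the force, the opening and the grip force at its end, in the units of the state.
- bot.sense(): the state, without advancing time (a new reading comes with each control period).
- bot.get_image(name): name is "scene" or "top" or "wrist"; returns the picture (384x512x3 uint8, red, green, blue); there is no depth.
- bot.camera_model(name): a dict with "fx", "fy", "cx", "cy" (pixels), "rvec" (rotation vector, rad) and "tvec" (3), from world to camera coordinates, as OpenCV has them; the wrist camera has in their place "hand_eye" (4x4, takes a point from camera to tool coordinates, whose origin is the TCP and whose axes are the flange's). Camera axes: x right, y down, z forward; pixel columns grow to the right and rows downward; lengths in m; the calibration is good to about 2 mm. A picture is of the moment at which its call begins: read the wrist's pose just before it. camera_model takes no time and is no camera call.
- bot.finish_job(): hands the job in; it is judged then, once.
The state is a dict: "time": time; "q": joint angles; "qvel": joint speeds; "tau": joint torques, N m; "ee_pos": TCP position; "orientation": TCP orientation; "contact_force": force on the tool from outside, world axes, zero at the start; "wrist_torque": the same for the moment, N m; "finger_gap": finger opening in m; "finger_force": force on a finger pad.
Only numpy, scipy, OpenCV 4.12 (cv2) and the standard library are available. Lean on these libraries where they do the work, as an engineer would, in place of code of your own. Each camera call takes 0.05 s, during which the arm holds its last target. There are 200 camera calls.

## Working session

There is one attempt and no reset: what is moved stays moved. The work goes in short steps, Python scripts to look and compute and a tool call to move; the robot and the scene stay as the last step left them, time stands still between calls to the robot, and variables do not carry over. Pictures are saved under pics/ and viewed, at most 10 in all, crops included, and the job is handed in when it is done.

Besides the shell and the picture viewer there is one more tool, called after "Emit:" in YAML: its name, and indented under it one key for each argument. arm_command: Moves the arm, as the interface text tells. Shift numbers are shares of 0.25 m and turn numbers shares of 45 degrees, none past 1 either way. Its arguments: {"type":"object","properties":{"increments":{"type":"array","items":{"type":"number","minimum":-1,"maximum":1}},"grip_force":{"type":"number"}},"required":["increments"]}

```bash
mkdir -p pics; ls
python3 - <<'E'
from cell import bot
import cv2
for n in("scene","top"):
    cv2.imwrite(f"pics/{n}0.png",bot.get_image(n)[:,:,::-1]); print(n,bot.camera_model(n))
s=bot.sense();print(s)
E
```

```text
pics
scene {'fx': 424.85064861675255, 'fy': 424.85064861675255, 'cx': 253.8366302525105, 'cy': 185.63929579681982, 'rvec': array([ 0.67048397,  2.78184947, -0.86312239]), 'tvec': array([ 0.43726504, -0.12747264,  1.55110502])}
top {'fx': 357.7757340637169, 'fy': 357.7757340637169, 'cx': 256.8207171741751, 'cy': 192.7361231725588, 'rvec': array([ 2.14765665, -2.09091139,  0.209182  ]), 'tvec': array([-0.00273421,  0.51690304,  1.1334881 ])}
{'time': 0.1, 'q': array([-1.29232080e+00,  3.78030814e-01,  7.98023914e-02,  1.27440387e+00,
        6.47205870e-06,  1.46048212e+00]), 'qvel': array([ 0.00080738, -0.00092366,  0.00236372, -0.00052565, -0.00104961,
       -0.00128145]), 'tau': array([ 9.86836058e-04, -4.64694750e+01,  2.70581782e+01,  1.20753766e-02,
       -8.22391848e-05,  1.23733420e-05]), 'ee_pos': array([ 0.21778935, -0.53147368,  0.19594768]), 'orientation': array([-9.15011043e-04,  9.81164332e-01,  1.93172751e-01, -7.38690432e-05]), 'contact_force': array([-0.5604804 ,  0.11241405,  0.57861372]), 'wrist_torque': array([-0.02112907, -0.0283592 ,  0.01030083]), 'finger_force': 0.0, 'finger_gap': 0.0853206424796844}
```

View pics/top0.png

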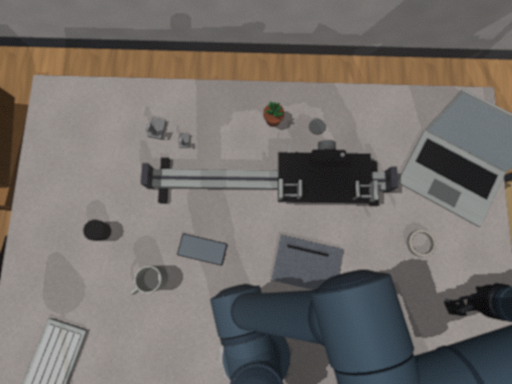

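View pics/scene0.png

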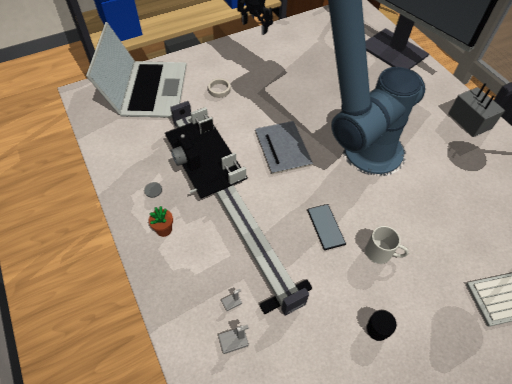

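The top view shows the rail from (148,177) to (392,180), with the carriage at the right (-y) end and the pot at (274,114). There are two mark candidates, a large one at (157,128) and a small one at (186,140). I expect the small one: its foot looks about 50 mm, its edge is about 120 mm off the rail, and its spacing to the pot fits. I'll check with a close crop.

```bash
cat > h.py <<'E'
import numpy as np,cv2
from cell import bot
def ray(n,uv):
    m=bot.camera_model(n);R=cv2.Rodrigues(m['rvec'])[0]
    uv=np.atleast_2d(uv).astype(float)
    d=np.c_[(uv[:,0]-m['cx'])/m['fx'],(uv[:,1]-m['cy'])/m['fy'],np.ones(len(uv))]@R
    return -R.T@m['tvec'],d
def onz(n,uv,z):
    c,d=ray(n,uv);return c+d*((z-c[2])/d[:,2])[:,None]
def proj(n,P):
    m=bot.camera_model(n);R=cv2.Rodrigues(m['rvec'])[0]
    p=np.atleast_2d(P)@R.T+m['tvec'];return p[:,:2]/p[:,2:]*[m['fx'],m['fy']]+[m['cx'],m['cy']]
E
python3 - <<'E'
from h import *
t=cv2.imread('pics/top0.png');s=cv2.imread('pics/scene0.png')
o=np.zeros((600,800,3),np.uint8)
a=cv2.resize(t[95:215,130:410],(800,343),interpolation=cv2.INTER_CUBIC);o[:343]=a
b=cv2.resize(t[114:154,142:202],(375,250),interpolation=cv2.INTER_CUBIC);o[348:598,:375]=b
c=cv2.resize(s[280:360,205:325],(375,250),interpolation=cv2.INTER_CUBIC);o[348:598,400:775]=c
cv2.imwrite('pics/c1.png',o)
# rail bright edges per column between cols 170..270
g=cv2.cvtColor(t,cv2.COLOR_BGR2GRAY).astype(float)
for u in range(175,275,12): print(u,g[164:196,u].astype(int).tolist())
print(proj('top',[[0,0,0],[.5,0,0]]))
E
```

```text
175 [134, 132, 132, 131, 130, 134, 139, 145, 146, 149, 143, 126, 89, 69, 74, 107, 135, 144, 149, 151, 150, 143, 117, 92, 100, 129, 144, 144, 144, 145, 145, 146]
187 [131, 128, 128, 131, 129, 130, 140, 148, 148, 149, 146, 130, 98, 70, 73, 102, 132, 145, 149, 150, 151, 147, 126, 99, 101, 129, 144, 143, 141, 137, 136, 139]
199 [132, 130, 133, 130, 128, 126, 137, 146, 145, 146, 143, 132, 102, 70, 62, 88, 125, 144, 146, 148, 148, 148, 134, 105, 92, 115, 128, 131, 133, 134, 133, 132]
211 [134, 134, 131, 133, 133, 128, 130, 134, 132, 131, 131, 123, 99, 70, 58, 81, 114, 133, 135, 135, 137, 135, 121, 94, 75, 89, 114, 129, 132, 131, 130, 131]
223 [135, 134, 131, 133, 130, 122, 125, 131, 133, 132, 132, 125, 106, 78, 62, 82, 117, 131, 135, 135, 136, 135, 122, 93, 77, 97, 124, 135, 138, 134, 133, 133]
235 [133, 132, 132, 133, 132, 133, 136, 141, 144, 144, 145, 138, 115, 82, 68, 79, 111, 134, 146, 145, 148, 146, 136, 107, 87, 101, 128, 142, 144, 141, 141, 141]
247 [131, 132, 132, 131, 133, 132, 132, 135, 140, 140, 142, 140, 118, 89, 67, 72, 101, 130, 140, 146, 146, 147, 141, 115, 89, 99, 126, 141, 142, 144, 144, 143]
259 [132, 129, 129, 129, 131, 128, 127, 134, 139, 141, 145, 141, 123, 93, 66, 72, 100, 129, 143, 144, 147, 147, 143, 122, 92, 98, 125, 142, 145, 145, 144, 142]
271 [128, 128, 129, 130, 130, 128, 125, 127, 132, 131, 132, 132, 122, 96, 65, 61, 83, 114, 130, 134, 136, 140, 142, 129, 102, 97, 124, 141, 145, 146, 142, 144]
[[255.95768611 355.89210616]
 [259.85953693 200.46528818]]
```

View pics/c1.png

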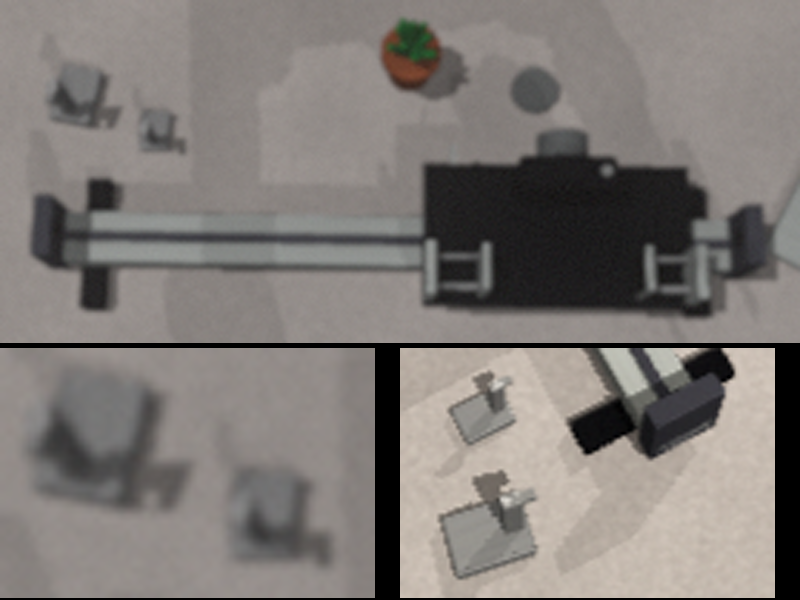

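The crop shows the small mark at about (185,140) in top and (233,300) in scene, and the large one at (157,128) and (233,338). Next I compute foot sizes and all poses.

Run:
```python
from h import *
f=lambda L:[((x-400)/3.125+205-.4,(y-348)/3.125+280-.4) for x,y in L]
g=lambda L:[(x/6.25+142-.4,(y-348)/6.25+114-.4) for x,y in L]
k=lambda L:[(x*280/800+130-.4,y*.35+95-.4) for x,y in L]
np.set_printoptions(precision=4,suppress=True)
for nm,L in(('small',[(450,410),(486,390),(514,420),(470,443)]),('big',[(440,513),(518,492),(537,550),(457,577)])):
    P=onz('scene',f(L),.005);print(nm,P[:,:2],np.linalg.norm(np.roll(P,-1,0)-P,axis=1))
print('small top',onz('top',g([(232,470),(302,470),(300,560),(232,560)]),.005)[:,:2])
# rail groove centre & edges: z .05 (groove ~.048)
t=cv2.imread('pics/top0.png');gr=cv2.cvtColor(t,cv2.COLOR_BGR2GRAY).astype(float)
U=[];V=[]
for u in range(172,274):
    c=gr[174:184,u];w=np.clip(115-c,0,None);U.append(u);V.append((w*np.arange(174,184)).sum()/w.sum())
p=np.polyfit(U,V,1);P=onz('top',[(170,np.polyval(p,170)),(275,np.polyval(p,275))],.05);print('groove',P)
d=(P[0]-P[1])[:2];d/=np.linalg.norm(d);print('dir',d,np.degrees(np.arctan2(d[1],d[0])))
# stops, carriage corners
print('stops outer (z~.09?)',onz('top',k([(33,230),(770,235)]),.05))
print('deck corners', onz('top',k([(424,164),(686,167),(712,312),(424,304)]),.068))
b,gc,r=[t[:,:,i].astype(int) for i in range(3)]
m=((r>gc+40)&(r>90));ys,xs=np.nonzero(m[90:140,255:300]);print('pot px',xs.mean()+255,ys.mean()+90,xs.min()+255,xs.max()+255,ys.min()+90,ys.max()+90)
print('pot',onz('top',[((xs.min()+xs.max())/2+255,ys.max()+90-12)],.066))
s=cv2.imread('pics/scene0.png')[...,:].astype(int)
m=(s[:,:,2]>s[:,:,1]+40)&(s[:,:,2]>s[:,:,0]+40);ys,xs=np.nonzero(m[195:250,140:185]);print(xs.min()+140,xs.max()+140,ys.min()+195,ys.max()+195)
print('plates top px',onz('top',k([(486,265),(650,268)]),.127))
```

```text
small [[0.7311 0.2538]
 [0.6934 0.2517]
 [0.6829 0.289 ]
 [0.7279 0.29  ]] [0.0378 0.0388 0.045  0.0363]
big [[0.778  0.3343]
 [0.7087 0.3492]
 [0.7162 0.4014]
 [0.7874 0.39  ]] [0.0709 0.0527 0.0721 0.0565]
small top [[0.7341 0.2943]
 [0.7353 0.2545]
 [0.6818 0.2523]
 [0.6807 0.2906]]
groove [[ 0.5618  0.3021  0.05  ]
 [ 0.5665 -0.0483  0.05  ]]
dir [-0.0132  0.9999] 90.75865899151901
stops outer (z~.09?) [[ 0.5664  0.3988  0.05  ]
 [ 0.584  -0.4634  0.05  ]]
deck corners [[ 0.6538 -0.0559  0.068 ]
 [ 0.6586 -0.362   0.068 ]
 [ 0.4875 -0.3855  0.068 ]
 [ 0.4879 -0.0584  0.068 ]]
pot px 271.3544303797468 117.9620253164557 265 282 107 122
pot [[ 0.8039 -0.0384  0.066 ]]
149 172 209 235
plates top px [[ 0.5223 -0.1215  0.127 ]
 [ 0.5239 -0.2997  0.127 ]]
```

The small mark fits: its foot is about 36 x 50 mm and its edge is 120 mm off the rail's centre line. The large one is 147 mm off with a 70 mm foot. Carriage origin s is about -0.212, the pot about -0.04, and the target carriage s about +0.151. Next I shut the fingers, square the tool to the rail and move above the gap.

Emit:
arm_command:
  increments: [0, 0, 0, 0, 0, 0.16, 0, 0, 0, 0, 0, 0, 0.16, 0, 0, 0, 0, 0, 0, 0.16, 0, 0.124, -0.126, 0, 0, 0, 0, 0, 0.124, -0.126, 0, 0, 0, 0, 0, 0.124, -0.126, 0, 0, 0, 0, 0, 0.124, -0.126, 0, 0, 0, 0, 0, 0.124, -0.126, 0, 0, 0, 0, 0, 0.124, -0.126, 0, 0, 0, 0, 0, 0.124, -0.126, 0, 0, 0, 0, 0]

```text
time: 1.1
ee_pos: [0.4331, -0.3074, 0.1964]
orientation: [-0.0, 1.0, 0.006, -0.0]
contact_force: [0.5, -0.2, 0.0]
finger_gap: -0.0002
finger_force: 0.0
```

Emit:
arm_command:
  increments: [0.124, -0.126, 0, 0, 0, 0, 0, 0.124, -0.126, 0, 0, 0, 0, 0, 0.124, -0.126, 0, 0, 0, 0, 0, 0, 0, 0, 0, 0, 0, 0, 0, 0, 0, 0, 0, 0, 0]

```text
time: 1.6
ee_pos: [0.5243, -0.2126, 0.1962]
orientation: [-0.0, 1.0, 0.007, -0.001]
contact_force: [-0.1, -0.1, -0.5]
finger_gap: 0.0002
finger_force: 0.0
```

Run:
```python
from h import *
for n in("wrist","top","scene"):
    s=bot.sense();cv2.imwrite(f"pics/{n}1.png",bot.get_image(n)[:,:,::-1])
m=bot.camera_model("wrist");print(m)
print(s['time'],s['ee_pos'],s['orientation'],s['contact_force'],s['finger_gap'])
a=cv2.imread('pics/wrist1.png');b=cv2.resize(cv2.imread('pics/top1.png')[90:215,130:410],(800,357),interpolation=cv2.INTER_CUBIC)
cv2.imwrite('pics/top1c.png',b)
```

```text
{'fx': 330.07356613019346, 'fy': 330.07356613019346, 'cx': 256.5056761507266, 'cy': 189.4814185890925, 'hand_eye': array([[-7.74420306e-04, -9.54665868e-01, -2.97678486e-01,
         7.59797953e-02],
       [ 9.99999597e-01, -8.74750873e-04,  2.03826649e-04,
        -1.05004100e-03],
       [-4.54980860e-04, -2.97678208e-01,  9.54666160e-01,
        -1.76759007e-01],
       [ 0.00000000e+00,  0.00000000e+00,  0.00000000e+00,
         1.00000000e+00]])}
1.7 [ 0.52342735 -0.21398616  0.19646068] [ 2.02260105e-05  9.99984741e-01  5.49803709e-03 -5.38182841e-04] [-0.02043188 -0.39761895  0.83002757] 0.00046291069100738323
```

View pics/wrist1.png

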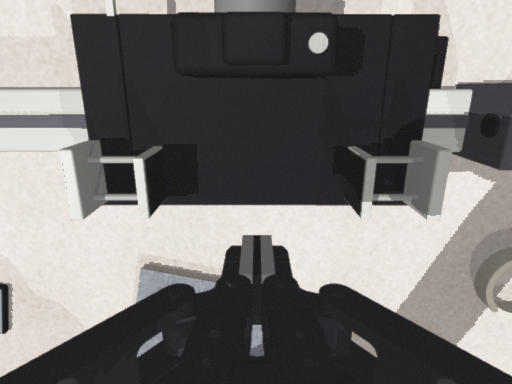

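View pics/top1c.png

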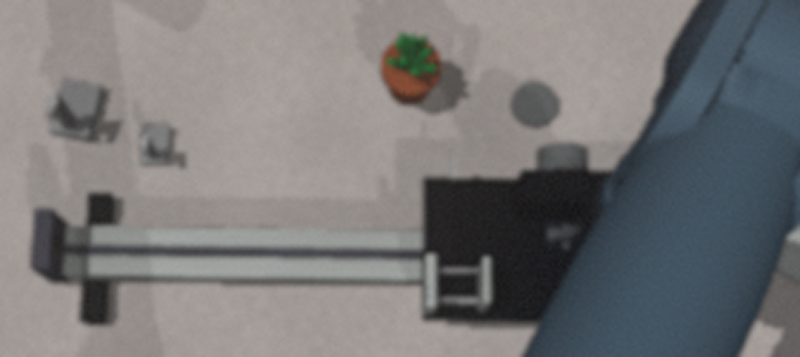

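The wrist view shows the gap's plates at columns 152 (+y, lead) and 362 (-y, trail), with the fingers centred at 257. The top view shows the deck's +y edge unobstructed. I descend into the gap.

Emit:
arm_command:
  increments: [0, 0, 0.108, 0, 0, 0, 0, 0, 0, 0.108, 0, 0, 0, 0, 0, 0, 0.108, 0, 0, 0, 0, 0, 0, 0.1, 0, 0, 0, 0, 0, 0, 0, 0, 0, 0, 0, 0, 0, 0, 0, 0, 0, 0]

```text
time: 2.35
ee_pos: [0.5233, -0.2142, 0.0911]
orientation: [-0.0, 1.0, 0.005, -0.0]
contact_force: [0.2, 0.1, 0.9]
finger_gap: 0.0003
finger_force: 0.0
```

```bash
cat >> h.py <<'E'
E0=0.0
def meas(img=None):
    """carriage s (rail coordinate, m) from deck +y edge in top view"""
    t0=bot.sense()
    if img is None: img=bot.get_image("top")
    g=cv2.cvtColor(img,cv2.COLOR_RGB2GRAY).astype(np.float32)
    ys=np.linspace(-.25,.36,1221)
    prof=[]
    for o in(-.018,.018):
        P=np.c_[.5659-.0132*ys+o,ys+.0132*o,np.full(ys.size,.060)]
        uv=proj("top",P).astype(np.float32)
        prof.append(cv2.remap(g,uv[:,0][None],uv[:,1][None],cv2.INTER_LINEAR)[0])
    out=[]
    for p in prof:
        dark=p<75
        i=len(ys)-1
        # from +y end (bright rail) walk to first long dark run
        while i>60 and not dark[i-40:i].all(): i-=1
        out.append(ys[i]-.155)
    return t0['time'],float(np.mean(out)),out,img,t0
E
python3 - <<'E'
from h import *
t,s,o,img,st=meas();print(t,s,o,st['ee_pos'],st['contact_force'])
cv2.imwrite('pics/wrist2.png',bot.get_image('wrist')[:,:,::-1])
E
```

```text
2.35 -0.25175 [np.float64(-0.2905), np.float64(-0.213)] [ 0.52330214 -0.21422749  0.09106359] [0.15377247 0.05179057 0.86847562]
```

View pics/wrist2.png

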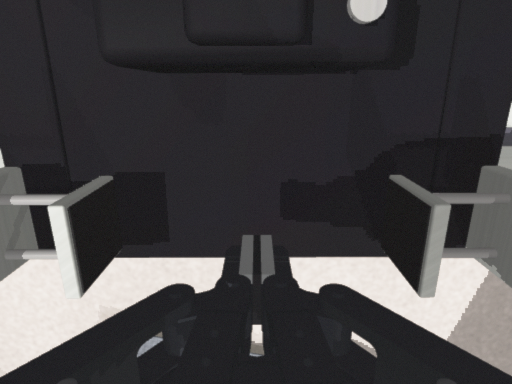

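The tip sits mid-gap at (257,245), with the plates' inner faces symmetric at about columns 113 and 390. For the launch I push at a constant finger speed of 92 mm/s. The undamped spring then releases the carriage at about twice that, whatever its mass.

Emit:
arm_command:
  increments: [0, -0.06, 0, 0, 0, 0, 0, 0, -0.06, 0, 0, 0, 0, 0, 0, -0.037, 0, 0, 0, 0, 0, 0, -0.037, 0, 0, 0, 0, 0, 0, -0.037, 0, 0, 0, 0, 0, 0, -0.037, 0, 0, 0, 0, 0, 0, -0.037, 0, 0, 0, 0, 0, 0, -0.037, 0, 0, 0, 0, 0, 0, -0.037, 0, 0, 0, 0, 0, 0, -0.037, 0, 0, 0, 0, 0]

```text
time: 3.45
ee_pos: [0.5229, -0.1089, 0.0908]
orientation: [0.0, 1.0, 0.006, -0.0]
contact_force: [-0.4, -0.8, 0.9]
finger_gap: 0.0
finger_force: 0.3
```

Emit:
arm_command:
  increments: [0, -0.037, 0, 0, 0, 0, 0, 0, -0.037, 0, 0, 0, 0, 0, 0, -0.037, 0, 0, 0, 0, 0, 0, -0.037, 0, 0, 0, 0, 0]

```text
time: 3.85
ee_pos: [0.5225, -0.0717, 0.0907]
orientation: [0.0, 1.0, 0.006, -0.0]
contact_force: [-0.2, -0.9, 0.1]
finger_gap: -0.0002
finger_force: 0.2
```

```bash
sed -i 's/for o in(-.018,.018)/for o in(.012,.018,.024)/; s/float(np.mean(out))/float(np.median(out))/' h.py
python3 - <<'E'
from h import *
t,s,o,img,st=meas();print(t,s,np.round(o,4),st['ee_pos'],st['contact_force'])
cv2.imwrite('pics/t3.png',img[:,:,::-1])
E
```

```text
3.85 -0.16899999999999998 [-0.169 -0.169 -0.169] [ 0.52245687 -0.0717199   0.09074844] [-0.20944622 -0.9303691   0.05106658]
```

Emit:
arm_command:
  increments: [0, -0.055, 0, 0, 0, 0, 0, 0, -0.037, 0, 0, 0, 0, 0, 0, -0.037, 0, 0, 0, 0, 0]

```text
time: 4.2
ee_pos: [0.5222, -0.0393, 0.0908]
orientation: [-0.0, 1.0, 0.006, 0.0]
contact_force: [0.7, 0.2, 0.6]
finger_gap: 0.0001
finger_force: 0.0
```

Run:
```python
from h import *
for i in range(2):
    t,s,o,img,st=meas();print(t,s,np.round(o,4),st['ee_pos'],st['contact_force'])
cv2.imwrite('pics/t4.png',img[:,:,::-1])
# launch model
def sim(m,c,fr=.05,T=4.3):
    tk=[2.45,2.65,3.45,3.85,3.90,4.0,4.2,4.3];f0=-.2142
    fk=[f0,f0+.030,f0+.104,-.0715,-.0713,-.0580,-.0395,-.0393]
    s=-.213;v=0;dt=.001;r={}
    for k in range(int((T-2.45)/dt)):
        tt=2.45+k*dt;d=max(0,np.interp(tt,tk,fk)-s-c);F=25*d
        F=F-fr if v>1e-4 else max(0,F-fr)
        v=max(0,v+F/m*dt);s+=v*dt
        if abs((tt*20)%1)<.02:r[round(tt,2)]=(round(s,4),round(v,4),round(d,4))
    return r
for m in(1.5,2.,2.3,2.6):
  for c in(.06,.065,.07): 
    r=sim(m,c);print(m,c,r.get(3.85),r.get(4.2),r.get(4.25))
```

```text
4.2 -0.11000000000000001 [-0.11   -0.11   -0.1095] [ 0.5222285  -0.03925112  0.09082626] [0.71707567 0.20267059 0.56447267]
4.25 -0.1015 [-0.102  -0.1015 -0.1015] [ 0.52198798 -0.03799756  0.09076789] [-0.25250648  1.05420614 -0.44329395]
1.5 0.06 (np.float64(-0.1276), np.float64(0.1867), 0) (np.float64(-0.0645), np.float64(0.175), 0) (np.float64(-0.0558), np.float64(0.1734), 0)
1.5 0.065 (np.float64(-0.1375), np.float64(0.1893), np.float64(0.0012)) (np.float64(-0.0735), np.float64(0.1777), 0) (np.float64(-0.0647), np.float64(0.176), 0)
1.5 0.07 (np.float64(-0.1475), np.float64(0.1886), np.float64(0.0062)) (np.float64(-0.0832), np.float64(0.1787), 0) (np.float64(-0.0743), np.float64(0.177), 0)
2.0 0.06 (np.float64(-0.1387), np.float64(0.1874), np.float64(0.0074)) (np.float64(-0.0742), np.float64(0.1805), 0) (np.float64(-0.0652), np.float64(0.1792), 0)
2.0 0.065 (np.float64(-0.1485), np.float64(0.1829), np.float64(0.0122)) (np.float64(-0.0843), np.float64(0.1801), 0) (np.float64(-0.0753), np.float64(0.1789), 0)
2.0 0.07 (np.float64(-0.158), np.float64(0.1752), np.float64(0.0167)) (np.
[... 345 characters left out ...]
(0.1826), 0) (np.float64(-0.0808), np.float64(0.1815), 0)
2.3 0.07 (np.float64(-0.163), np.float64(0.1652), np.float64(0.0217)) (np.float64(-0.0997), np.float64(0.184), 0) (np.float64(-0.0905), np.float64(0.1829), 0)
2.6 0.06 (np.float64(-0.1496), np.float64(0.1753), np.float64(0.0183)) (np.float64(-0.0855), np.float64(0.1832), 0) (np.float64(-0.0764), np.float64(0.1822), 0)
2.6 0.065 (np.float64(-0.1587), np.float64(0.1663), np.float64(0.0224)) (np.float64(-0.0953), np.float64(0.1845), 0) (np.float64(-0.0861), np.float64(0.1835), 0)
2.6 0.07 (np.float64(-0.1673), np.float64(0.1555), np.float64(0.0259)) (np.float64(-0.1052), np.float64(0.1858), 0) (np.float64(-0.0959), np.float64(0.1848), 0)
```

Emit:
arm_command:
  increments: [0, 0, 0, 0, 0, 0, 0, 0, 0, 0, 0, 0, 0, 0, 0, 0, 0, 0, 0, 0, 0]

```text
time: 4.6
ee_pos: [0.5223, -0.0406, 0.0908]
orientation: [0.0, 1.0, 0.006, 0.0]
contact_force: [-0.3, -0.1, 0.1]
finger_gap: 0.0001
finger_force: 0.0
```

```bash
cat > b.py <<'E'
from h import *
def brake(s,v,t0,fk,m,c=.072,fr=.05,T=2.5,hist=None):
    """fk: (times, finger pos) absolute; returns final list"""
    dt=.001;o=[]
    for k in range(int(T/dt)):
        t=t0+k*dt;d=max(0,s-c-np.interp(t,*fk));F=-25*d-fr*np.sign(v)
        if abs(v)<2e-4 and 25*d<fr: v=0;F=0
        v+=F/m*dt;s+=v*dt
        o.append((t,s,v,d))
    return np.array(o)
E
python3 - <<'E'
from b import *
L=[]
for i in range(2):
    t,s,o,img,st=meas();print(t,s,np.round(o,4),st['ee_pos']);L.append((t,s))
L=np.array([(4.2,-.110),(4.25,-.1015)]+L);p=np.polyfit(L[:,0]-4.65,L[:,1],1);print(p)
v=p[0]-.02*.2;f=st['ee_pos'][1]+.0006
t1=t+.05;s1=np.polyval(p,t1-4.65)
for m in(2.3,2.6):
  for Vf in(.07,.075,.08):
    for w in(0,.1,.2,.3,.4):
      n=14;fk=([t1,t1+w,t1+w+.1*n,9],[f,f,f+Vf*.1*n,f+Vf*.1*n])
      o=brake(s1,v,t1,fk,m);print(m,Vf,w,'end',o[-1,1:3].round(4),'dmax',o[:,3].max().round(4),'tcontact',o[np.argmax(o[:,3]>0),:2].round(3))
E
```

```text
4.6 -0.04500000000000001 [-0.045 -0.045 -0.045] [ 0.52225122 -0.04062997  0.09079298]
4.65 -0.037500000000000006 [-0.0375 -0.037  -0.0375] [ 0.52224871 -0.0406425   0.09077775]
[ 0.16123077 -0.03722308]
2.3 0.07 0 end [ 0.1087 -0.0437] dmax 0.0194 tcontact [5.476 0.086]
2.3 0.07 0.1 end [ 0.1282 -0.0021] dmax 0.0201 tcontact [5.378 0.073]
2.3 0.07 0.2 end [0.1218 0.    ] dmax 0.0207 tcontact [5.283 0.059]
2.3 0.07 0.3 end [0.1084 0.    ] dmax 0.0213 tcontact [5.19  0.045]
2.3 0.07 0.4 end [0.0951 0.    ] dmax 0.0219 tcontact [5.1   0.032]
2.3 0.075 0 end [ 0.1141 -0.0562] dmax 0.0216 tcontact [5.536 0.095]
2.3 0.075 0.1 end [ 0.1322 -0.0138] dmax 0.0183 tcontact [5.421 0.079]
2.3 0.075 0.2 end [0.1307 0.    ] dmax 0.019 tcontact [5.311 0.063]
2.3 0.075 0.3 end [0.1148 0.    ] dmax 0.0197 tcontact [5.204 0.047]
2.3 0.075 0.4 end [0.0994 0.    ] dmax 0.0204 tcontact [5.1   0.032]
2.3 0.08 0 end [ 0.1198 -0.07  ] dmax 0.0255 tcontact [5.608 0.105]
2.3 0.08 0.1 end [ 0.1363 -0.0282] dmax 0.0164 tcontact [5.472 0.086]
2.3 0.08 0.2 end [0.1448 0.    ] dmax 0.0173 tcontact [5.343 0.068]
2.3
[... 460 characters left out ...]
5.099 0.032]
2.6 0.075 0 end [ 0.1142 -0.0645] dmax 0.025 tcontact [5.523 0.094]
2.6 0.075 0.1 end [ 0.1291 -0.0248] dmax 0.0202 tcontact [5.412 0.078]
2.6 0.075 0.2 end [0.1345 0.    ] dmax 0.0209 tcontact [5.304 0.062]
2.6 0.075 0.3 end [0.1189 0.    ] dmax 0.0215 tcontact [5.199 0.047]
2.6 0.075 0.4 end [0.1037 0.    ] dmax 0.0221 tcontact [5.099 0.032]
2.6 0.08 0 end [ 0.1214 -0.0766] dmax 0.0285 tcontact [5.591 0.103]
2.6 0.08 0.1 end [ 0.1349 -0.0373] dmax 0.0183 tcontact [5.46  0.085]
2.6 0.08 0.2 end [ 0.146  -0.0024] dmax 0.0191 tcontact [5.335 0.067]
2.6 0.08 0.3 end [0.1295 0.    ] dmax 0.0198 tcontact [5.214 0.049]
2.6 0.08 0.4 end [0.111 0.   ] dmax 0.0205 tcontact [5.099 0.032]
```

Emit:
arm_command:
  increments: [0, 0, 0, 0, 0, 0, 0, 0, -0.032, 0, 0, 0, 0, 0, 0, -0.032, 0, 0, 0, 0, 0, 0, -0.032, 0, 0, 0, 0, 0]

```text
time: 5.1
ee_pos: [0.5218, -0.0154, 0.0908]
orientation: [-0.0, 1.0, 0.006, 0.0]
contact_force: [0.6, 0.5, 0.6]
finger_gap: 0.0001
finger_force: 0.0
```

Run:
```python
from b import *
t,s,o,img,st=meas();print(t,s,np.round(o,4),st['ee_pos'])
L=np.array([(4.6,-.045),(4.65,-.0375),(t,s)])
v=(s+.0412)/(t-4.625)-.02*.25;print('v',v)
f=st['ee_pos'][1]+.0006;t1=t+.05;s1=s+v*.05
for m in(2.2,2.6):
 for c in(.069,.072):
  for Vf in(.075,.08,.085):
   for x in(-.004,0,.004,.008):   # extra in first row
    n=15;fk=([t1,t1+.1,t1+.1*n,9],[f,f+Vf*.1+x,f+x+Vf*.1*n,f+x+Vf*.1*n])
    o=brake(s1,v,t1,fk,m,c);print(m,c,Vf,x,'end',o[-1,1:3].round(4),'smax',o[:,1].max().round(4),'d',o[:,3].max().round(3),'tc',o[np.argmax(o[:,3]>0),0].round(2))
```

```text
5.1 0.0295 [0.029  0.0295 0.0295] [ 0.52184937 -0.01538018  0.09078099]
v 0.143842105263158
2.2 0.069 0.075 -0.004 end [0.1333 0.    ] smax 0.1333 d 0.017 tc 5.35
2.2 0.069 0.075 0 end [0.1426 0.    ] smax 0.1426 d 0.017 tc 5.42
2.2 0.069 0.075 0.004 end [0.1522 0.    ] smax 0.1522 d 0.016 tc 5.48
2.2 0.069 0.075 0.008 end [0.162 0.   ] smax 0.162 d 0.016 tc 5.55
2.2 0.069 0.08 -0.004 end [0.1469 0.    ] smax 0.1469 d 0.016 tc 5.37
2.2 0.069 0.08 0 end [0.1578 0.    ] smax 0.1578 d 0.015 tc 5.44
2.2 0.069 0.08 0.004 end [0.1689 0.    ] smax 0.1689 d 0.015 tc 5.51
2.2 0.069 0.08 0.008 end [0.1804 0.    ] smax 0.1804 d 0.014 tc 5.58
2.2 0.069 0.085 -0.004 end [0.1656 0.    ] smax 0.1656 d 0.014 tc 5.39
2.2 0.069 0.085 0 end [0.1782 0.0032] smax 0.1782 d 0.013 tc 5.47
2.2 0.069 0.085 0.004 end [ 0.1889 -0.001 ] smax 0.1889 d 0.013 tc 5.55
2.2 0.069 0.085 0.008 end [ 0.1937 -0.0122] smax 0.1958 d 0.012 tc 5.63
2.2 0.072 0.075 -0.004 end [0.1403 0.    ] smax 0.1403 d 0.017 tc 5.4
2.2 0.072 0.075 0 end [0.1498 0.    ] smax 0.1498 d 0.016 tc 5.46
2.2 0.072 0.075 0.004 end [0.1595 0.    ] sm
[... 1606 characters left out ...]

2.6 0.072 0.075 0.004 end [0.1652 0.    ] smax 0.1652 d 0.018 tc 5.53
2.6 0.072 0.075 0.008 end [0.175 0.   ] smax 0.175 d 0.018 tc 5.59
2.6 0.072 0.08 -0.004 end [0.1623 0.    ] smax 0.1623 d 0.017 tc 5.42
2.6 0.072 0.08 0 end [0.1732 0.    ] smax 0.1732 d 0.017 tc 5.49
2.6 0.072 0.08 0.004 end [ 1.833e-01 -1.000e-04] smax 0.1833 d 0.016 tc 5.56
2.6 0.072 0.08 0.008 end [ 0.1882 -0.0082] smax 0.19 d 0.016 tc 5.63
2.6 0.072 0.085 -0.004 end [0.1828 0.0049] smax 0.1828 d 0.015 tc 5.45
2.6 0.072 0.085 0 end [ 0.1895 -0.0056] smax 0.1901 d 0.015 tc 5.52
2.6 0.072 0.085 0.004 end [ 0.193  -0.0155] smax 0.1962 d 0.014 tc 5.6
2.6 0.072 0.085 0.008 end [ 0.1949 -0.0228] smax 0.2021 d 0.014 tc 5.68
```

Emit:
arm_command:
  increments: [0, -0.03, 0, 0, 0, 0, 0, 0, -0.03, 0, 0, 0, 0, 0, 0, -0.03, 0, 0, 0, 0, 0, 0, -0.03, 0, 0, 0, 0, 0, 0, -0.03, 0, 0, 0, 0, 0, 0, -0.03, 0, 0, 0, 0, 0]

```text
time: 5.75
ee_pos: [0.5214, 0.0295, 0.0908]
orientation: [-0.0, 1.0, 0.006, 0.0]
contact_force: [-0.0, -0.0, 0.1]
finger_gap: 0.0003
finger_force: 0.1
```

Run:
```python
from b import *
t,s,o,img,st=meas();print(t,s,np.round(o,4),st['ee_pos'],st['contact_force'])
t2,s2,o,img,st=meas();print(t2,s2,np.round(o,4),st['ee_pos'],st['contact_force'])
f=st['ee_pos'][1]+.0006
f0=-.0148
for m in(2.2,2.6):
 for c in(.069,.072):
  for v0 in(.14,.147):
   tk=[5.1,5.15,5.75,5.85];fk=[f0,f0+.001,f-.001,f]
   o=brake(.0295,v0,5.1,(tk,fk),m,c,T=.75)
   a=o[np.searchsorted(o[:,0],5.75)];b=o[-1]
   R=[]
   for k in(.06,.07,.075,.08,.09):
     g=brake(b[1],b[2],5.85,([5.85,6.65,9],[f,f+.8*k,f+.8*k]),m,c,T=2.5);R.append((k,g[-1,1].round(3),g[-1,2].round(3)))
   print(m,c,v0,a[1:].round(4),b[1:].round(4),[(float(x),float(y),float(z)) for x,y,z in R])
```

```text
5.75 0.11400000000000002 [0.114  0.114  0.1145] [0.52136673 0.02946356 0.09079786] [-0.03084768 -0.00528423  0.14260698]
5.8 0.12000000000000002 [0.12 0.12 0.12] [0.52129571 0.03050762 0.09078698] [0.60916642 1.23929993 0.12900177]
2.2 0.069 0.14 [0.113  0.0988 0.0138] [0.1218 0.0763 0.0216] [(0.06, 0.127, 0.0), (0.07, 0.133, 0.0), (0.075, 0.134, 0.0), (0.08, 0.134, 0.0), (0.09, 0.137, 0.0)]
2.2 0.069 0.147 [0.116  0.0952 0.0168] [0.1242 0.0697 0.024 ] [(0.06, 0.122, 0.0), (0.07, 0.129, 0.0), (0.075, 0.131, 0.0), (0.08, 0.133, 0.0), (0.09, 0.134, 0.0)]
2.2 0.072 0.14 [0.1142 0.1068 0.012 ] [0.1238 0.0859 0.0207] [(0.06, 0.133, 0.0), (0.07, 0.138, 0.0), (0.075, 0.139, 0.0), (0.08, 0.14, 0.0), (0.09, 0.145, 0.0)]
2.2 0.072 0.147 [0.1175 0.104  0.0153] [0.1267 0.0797 0.0235] [(0.06, 0.127, 0.0), (0.07, 0.135, 0.0), (0.075, 0.137, 0.0), (0.08, 0.138, 0.0), (0.09, 0.14, 0.0)]
2.6 0.069 0.14 [0.114  0.1036 0.0148] [0.1234 0.0834 0.0232] [(0.06, 0.131, 0.0), (0.07, 0.137, 0.0), (0.075, 0.139, 0.0), (0.08, 0.14, 0.0), (0.09, 0.144, 0.0)]
2.6 0.069 0.147 [0.1172 0.1014 0.018 ] [0.1261 0.0784 0.026 ] [(0.06, 0.124, 0.0), (0.07, 0.134, 0.0), (0.075, 0.137, 0.0), (0.08, 0.138, 0.0), (0.09, 0.14, 0.0)]
2.6 0.072 0.14 [0.1151 0.1107 0.0129] [0.1252 0.092  0.022 ] [(0.06, 0.136, 0.0), (0.07, 0.143, 0.0), (0.075, 0.145, 0.0), (0.08, 0.146, 0.0), (0.09, 0.153, 0.0)]
2.6 0.072 0.147 [0.1185 0.1092 0.0163] [0.1283 0.0873 0.0251] [(0.06, 0.129, 0.0), (0.07, 0.14, 0.0), (0.075, 0.143, 0.0), (0.08, 0.144, 0.0), (0.09, 0.146, 0.0)]
```

Run:
```python
from b import *
f=.0312
for x in(.012,.014,.016,.018,.02):
 for k in(.05,.06,.075):
  R=[]
  for m,c,s,v in((2.2,.072,.1238,.086),(2.6,.069,.1234,.0834),(2.4,.07,.1235,.079),(2.4,.071,.1243,.09)):
   g=brake(s,v,5.85,([5.85,5.95,6.75,9],[f,f+x,f+x+.8*k,f+x+.8*k]),m,c,T=2.5)
   i=np.searchsorted(g[:,0],6.15)
   R.append((float(g[-1,1].round(4)),float(g[i,1].round(3)),float(g[i,2].round(3)),float(g[i,3].round(3))))
  print(x,k,R)
```

```text
0.012 0.05 [(0.1399, 0.14, 0.022, 0.014), (0.1381, 0.139, 0.022, 0.017), (0.1374, 0.138, 0.018, 0.014), (0.14, 0.141, 0.024, 0.017)]
0.012 0.06 [(0.1419, 0.14, 0.024, 0.012), (0.1412, 0.139, 0.024, 0.015), (0.1393, 0.138, 0.02, 0.012), (0.1436, 0.141, 0.027, 0.015)]
0.012 0.075 [(0.1472, 0.14, 0.027, 0.01), (0.1456, 0.139, 0.027, 0.012), (0.1434, 0.138, 0.023, 0.01), (0.1481, 0.142, 0.03, 0.012)]
0.014 0.05 [(0.1426, 0.14, 0.027, 0.013), (0.1414, 0.14, 0.026, 0.015), (0.1399, 0.138, 0.022, 0.013), (0.1436, 0.142, 0.029, 0.016)]
0.014 0.06 [(0.145, 0.14, 0.029, 0.011), (0.1435, 0.14, 0.028, 0.013), (0.1419, 0.138, 0.024, 0.011), (0.1459, 0.142, 0.031, 0.014)]
0.014 0.075 [(0.1539, 0.141, 0.032, 0.008), (0.1516, 0.14, 0.031, 0.011), (0.1492, 0.139, 0.028, 0.008), (0.1542, 0.142, 0.034, 0.011)]
0.016 0.05 [(0.145, 0.141, 0.032, 0.012), (0.1438, 0.14, 0.031, 0.014), (0.1421, 0.139, 0.027, 0.012), (0.1463, 0.143, 0.034, 0.014)]
0.016 0.06 [(0.1501, 0.141, 0.034, 0.01), (0.1477, 0.14, 0.033, 0.012), (0.1465, 0.139, 0.029, 0.01), (0.1498, 0.143, 0.036, 0.012)]
0.016 0.075 [(0.1624, 0.141, 0
[... 208 characters left out ...]
(0.1489, 0.143, 0.038, 0.013)]
0.018 0.06 [(0.1571, 0.142, 0.039, 0.009), (0.1538, 0.141, 0.037, 0.011), (0.1531, 0.14, 0.034, 0.008), (0.1556, 0.143, 0.04, 0.011)]
0.018 0.075 [(0.1728, 0.142, 0.042, 0.006), (0.1693, 0.141, 0.04, 0.008), (0.1661, 0.14, 0.037, 0.005), (0.1723, 0.144, 0.044, 0.008)]
0.02 0.05 [(0.1541, 0.142, 0.042, 0.009), (0.1511, 0.141, 0.039, 0.011), (0.1513, 0.14, 0.036, 0.009), (0.1529, 0.144, 0.043, 0.011)]
0.02 0.06 [(0.166, 0.143, 0.044, 0.007), (0.1619, 0.141, 0.041, 0.009), (0.1617, 0.14, 0.038, 0.007), (0.1633, 0.144, 0.045, 0.01)]
0.02 0.075 [(0.1846, 0.143, 0.047, 0.004), (0.1808, 0.142, 0.044, 0.006), (0.1771, 0.14, 0.041, 0.004), (0.1837, 0.144, 0.048, 0.007)]
```

Emit:
arm_command:
  increments: [0, -0.068, 0, 0, 0, 0, 0, 0, -0.024, 0, 0, 0, 0, 0, 0, -0.024, 0, 0, 0, 0, 0]

```text
time: 6.15
ee_pos: [0.5211, 0.0579, 0.0908]
orientation: [0.0, 1.0, 0.006, 0.0]
contact_force: [0.3, -0.4, -0.1]
finger_gap: -0.0002
finger_force: 0.1
```

Run:
```python
from b import *
t,s,o,img,st=meas();print(t,s,np.round(o,4),st['ee_pos'],s-st['ee_pos'][1])
t,s,o,img,st=meas();print(t,s,np.round(o,4),st['ee_pos'],s-st['ee_pos'][1])
f=st['ee_pos'][1]+.0006
for x in(0,.006,.01,.014,.018):
 for k in(.03,.06):
  R=[]
  for m,c,ss,v in((2.2,.072,s,.03),(2.6,.069,s,.03),(2.4,.07,s,.02),(2.4,.071,s,.04)):
   g=brake(ss+v*.05,v-.006,6.25,([6.25,6.35,7.15,9],[f,f+x,f+x+.8*k,f+x+.8*k]),m,c,T=2.5)
   R.append((float(g[-1,1].round(4)),float(g[0,3].round(3))))
  print(x,k,R)
```

```text
6.15 0.14400000000000004 [0.1435 0.144  0.1445] [0.52106104 0.05788009 0.09079094] 0.08611991484638984
6.2 0.1455 [0.1455 0.1455 0.146 ] [0.52100798 0.05866382 0.09078246] 0.08683617857568889
0 0.03 [(0.1251, 0.016), (0.1131, 0.019), (0.1159, 0.017), (0.1212, 0.017)]
0 0.06 [(0.1395, 0.016), (0.1342, 0.019), (0.1312, 0.017), (0.1418, 0.017)]
0.006 0.03 [(0.1444, 0.016), (0.139, 0.019), (0.1386, 0.017), (0.1445, 0.017)]
0.006 0.06 [(0.1479, 0.016), (0.1463, 0.019), (0.1434, 0.017), (0.1504, 0.017)]
0.01 0.03 [(0.1487, 0.016), (0.147, 0.019), (0.1453, 0.017), (0.1509, 0.017)]
0.01 0.06 [(0.149, 0.016), (0.1487, 0.019), (0.1464, 0.017), (0.152, 0.017)]
0.014 0.03 [(0.1501, 0.016), (0.1493, 0.019), (0.1471, 0.017), (0.1533, 0.017)]
0.014 0.06 [(0.1506, 0.016), (0.1497, 0.019), (0.1471, 0.017), (0.1561, 0.017)]
0.018 0.03 [(0.1523, 0.016), (0.1515, 0.019), (0.1474, 0.017), (0.1598, 0.017)]
0.018 0.06 [(0.1523, 0.016), (0.1519, 0.019), (0.1474, 0.017), (0.161, 0.017)]
```

Emit:
arm_command:
  increments: [0, -0.056, 0, 0, 0, 0, 0, 0, -0.024, 0, 0, 0, 0, 0]

```text
time: 6.45
ee_pos: [0.5208, 0.0743, 0.0907]
orientation: [-0.002, 1.0, 0.01, -0.0]
contact_force: [-0.1, -0.2, 0.2]
finger_gap: -0.0001
finger_force: 0.0
```

Run:
```python
from b import *
for i in range(2):
    t,s,o,img,st=meas();print(t,s,np.round(o,4),st['ee_pos'],s-st['ee_pos'][1])
cv2.imwrite('pics/t6.png',img[:,:,::-1])
```

```text
6.45 0.1505 [0.1505 0.1505 0.151 ] [0.52078712 0.07432925 0.09074973] 0.07617074520045182
6.5 0.15100000000000005 [0.1505 0.151  0.152 ] [0.52080454 0.07436247 0.09075913] 0.07663752723188492
```

Emit:
arm_command:
  increments: [0, -0.02, 0, 0, 0, 0, 0, 0, -0.04, 0, 0, 0, 0, 0, 0, -0.08, 0, 0, 0, 0, 0, 0, -0.1, 0, 0, 0, 0, 0]

```text
time: 6.95
ee_pos: [0.5201, 0.1055, 0.0915]
orientation: [-0.014, 0.999, 0.031, -0.001]
contact_force: [0.1, -0.3, -0.9]
finger_gap: -0.0002
finger_force: 0.0
```

Run:
```python
from b import *
for i in range(2):
    t,s,o,img,st=meas();print(t,s,np.round(o,4),st['ee_pos'],s-st['ee_pos'][1])
sc=bot.get_image('scene')[:,:,::-1];cv2.imwrite('pics/s7.png',sc);cv2.imwrite('pics/t7.png',img[:,:,::-1])
o=np.zeros((600,800,3),np.uint8)
o[:,:400]=cv2.resize(sc[270:345,195:245],(400,600),interpolation=cv2.INTER_CUBIC)
o[:,400:]=cv2.resize(img[110:170,165:205,::-1],(400,600),interpolation=cv2.INTER_CUBIC)
cv2.imwrite('pics/c7.png',o)
```

```text
6.95 0.15400000000000005 [0.154  0.1535 0.1545] [0.52011709 0.10547733 0.09152327] 0.04852266653937026
7.0 0.15400000000000005 [0.154  0.1535 0.1545] [0.5200885  0.10729477 0.09166364] 0.046705230628642916
```

View pics/c7.png

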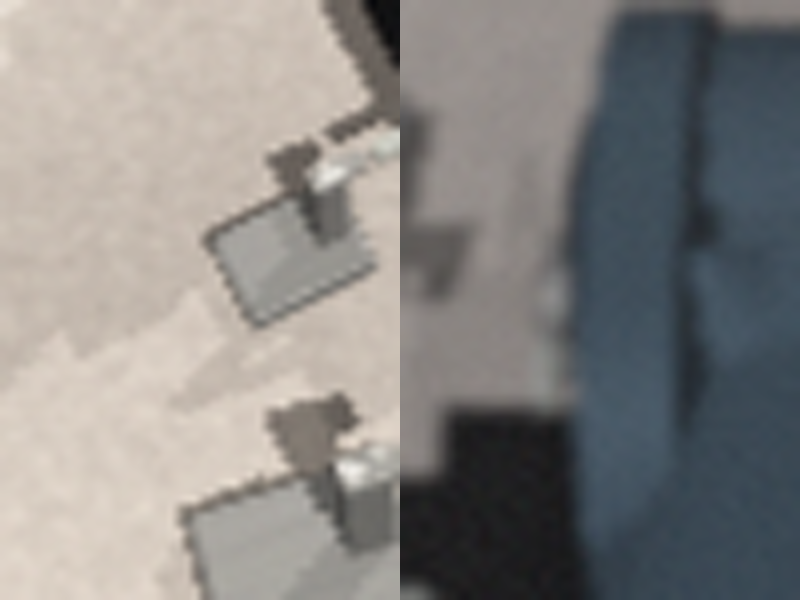

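The scene crop shows the pointer almost touching the nib at about (237,291). The carriage is standing at s of about 0.154. I lift the hand out and withdraw it to get a clear view.

Emit:
arm_command:
  increments: [0, 0, -0.1, 0, 0, 0, 0, 0, 0, -0.12, 0, 0, 0, 0, 0, 0, -0.12, 0, 0, 0, 0, 0, 0, -0.12, 0, 0, 0, 0, -0.06, 0.12, 0, 0, 0, 0, 0, -0.1, 0.16, 0, 0, 0, 0, 0, -0.1, 0.16, 0, 0, 0, 0, 0, -0.1, 0.16, 0, 0, 0, 0, 0, -0.1, 0.16, 0, 0, 0, 0, 0, 0, 0.16, 0, 0, 0, 0, 0]

```text
time: 8.1
ee_pos: [0.4166, -0.1358, 0.2002]
orientation: [-0.014, 0.999, 0.03, -0.001]
contact_force: [0.8, 0.2, -0.1]
finger_gap: 0.0001
finger_force: 0.0
```

Run:
```python
from b import *
t,s,o,img,st=meas();print(t,s,np.round(o,4),st['ee_pos'],st['q'])
sc=bot.get_image('scene')[:,:,::-1]
t,s,o,img,st=meas();print(t,s,np.round(o,4))
cv2.imwrite('pics/s8.png',sc);cv2.imwrite('pics/t8.png',img[:,:,::-1])
o=np.zeros((600,800,3),np.uint8)
o[:,:400]=cv2.resize(sc[255:315,215:255],(400,600),interpolation=cv2.INTER_CUBIC)
o[:,400:]=cv2.resize(img[110:170,165:205,::-1],(400,600),interpolation=cv2.INTER_CUBIC)
cv2.imwrite('pics/c8.png',o)
```

```text
8.1 0.1535 [0.1535 0.1535 0.1545] [ 0.41662405 -0.13582204  0.20019886] [-0.47870157  0.11314733 -0.25725577  1.21646114  0.02333213  2.60169457]
8.2 0.1535 [0.1535 0.1535 0.1545]
```

View pics/c8.png

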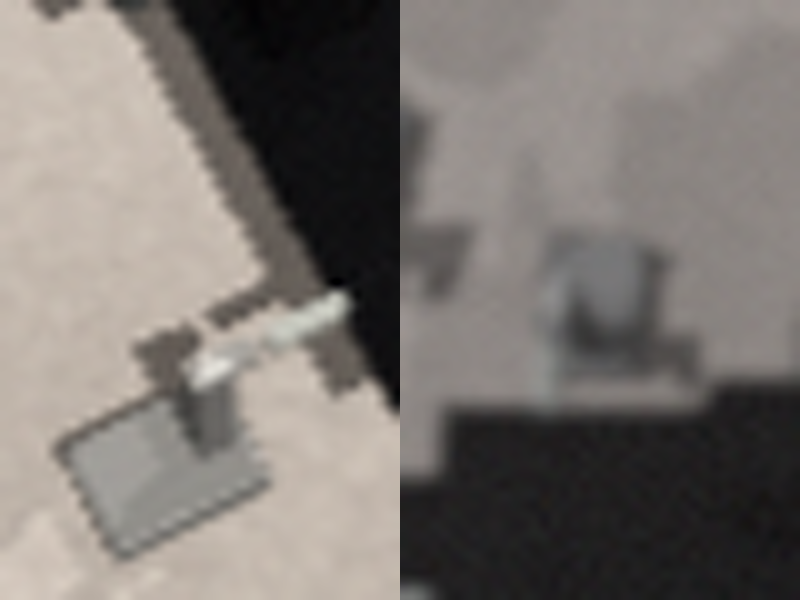

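Run:
```python
from b import *
sv=lambda P:P[:,1]+.0132*(P[:,0]-.5659+.0132*P[:,1])
a=[(x/10+215-.45,y/10+255-.45) for x,y in((208,372),(270,347),(290,332),(340,304))]
b=[((x-400)/10+165-.45,y/10+110-.45) for x,y in((553,295),(553,310),(547,350),(545,385))]
np.set_printoptions(precision=4,suppress=True)
for n,q,in(('scene',a),('top',b)):
    P=onz(n,q,.066);print(n,np.c_[P[:,:2],sv(P)])
s=.1535;idx=np.array([[.5659-.0132*(s+.12)+.112,s+.12+.0015,.066]])
for n,L,in(('scene',(215,255)),('top',(165,110))): print(n,(proj(n,idx)-L+.45)*10+([0,0] if n=='scene' else [400,0]))
```

```text
scene [[0.6921 0.2737 0.2755]
 [0.6737 0.2751 0.2766]
 [0.6668 0.2737 0.2751]
 [0.6508 0.2728 0.274 ]]
top [[0.6907 0.2747 0.2764]
 [0.6854 0.2743 0.2759]
 [0.6713 0.2754 0.2768]
 [0.659  0.2752 0.2765]]
scene [[267.9299 347.639 ]]
top [[548.6897 341.4588]]
```

The pointer and nib line up within about 1 mm in both views. The carriage stands still and the hand is clear, so I hand in.

```bash
python3 -c "
from cell import bot
print(bot.finish_job())"
```

```text
the job is handed in; nothing more can be done
None
```

The carriage glided past the succulent untouched at about 16 cm/s and was braked through the plates to rest with its pointer within about 1–2 mm of the mark; no stop was struck, the hand is clear, and the job is handed in (the hand-in call returned no verdict).

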